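# Seat a rear panel on a test jig's dowels and start the tester

## Task

Push the aluminium rear panel that lies askew on the jig's black lift table, using the back stop to square it, until its two holes find the two locating pins, then press it down until it sits flush and fully home on the pins, with the lift table at the bottom of its travel. The pins' bar may be set a few millimetres to the left or right of the middle, so feel for the pins and shift the panel if it will not go down. Only then press the tester's two keys, one at a time: the small one fully down and let go, then the large one fully down and let go. Leave the other things on the bench where they are.

Things in the scene. Friction and masses are not known exactly. Their poses are not given: they have to be found in the camera images.
- panel: Loose flat aluminium rear panel, 110 (x) x 150 (y) x 10 mm thick, about 0.4 kg, too wide to grasp. Origin: centre of its underside, z up. Pale grey rectangles are flat blanking labels. It starts on the raised lift table 30 to 60 mm to the +y side of home, 5 to 24 mm short of it in x, turned up to 0.2 rad from the jig. Home: same yaw as the jig, both holes over the pins, underside at nest height.
- panel_mid (a point): The panel's origin: the centre of its underside.
- hole_round (a point): Centre of the mouth, in the panel's top, of its round through hole, 16 mm diameter, at x 0, y -50 mm of the panel. It goes over the jig's -y pin.
- hole_slot (a point): Centre of the mouth, in the panel's top, of its slotted through hole, 16 mm (x) by 22 mm (y), at x 0, y +50 mm of the panel. It goes over the jig's +y pin.
- jig: Grey jig fixed to the bench, base 200 mm (x, from -110 to +90) x 270 mm (y) x 20 mm high. Origin on the bench, x away from the robot (yaw up to 0.25 rad), z up. Its two steel pins (14 mm, bevelled over the top 3.5 mm to 11 mm, tips 58.5 mm above the bench) stand at x 0, y -50 and +50 mm, both shifted alike by an unmeasured 0 to 5 mm along y, either way.
- back_stop (a point): Dark steel upright strip along the jig's y, 210 mm long, 14 mm thick: this point is mid-length on the top edge of its face towards the robot, at jig x +56 mm (1 mm beyond the far edge of a panel that is home), 76 mm above the bench.
- nest (a point): Middle of the jig, x 0, y 0, 44 mm above the bench: where panel_mid is when the panel is home, but for the pins' unmeasured shift of up to 5 mm along the jig's y. The pin tips are seen through 22 x 34 mm slots in the lift table.
- lift (a joint): Drop of the black lift table (jig x -94 to +54 mm, 250 mm in y, 12 mm thick) that carries the panel around the pins: 0 = raised, top 60 mm above the bench; 0.016 m = bottom, top at 44 mm. A stiff guide holds it where it is left: it sinks under a push of some 6 to 13 N and does not spring back. With the holes off the pins, the pins stop the panel after 2 mm.
- key_small (a joint): Travel of the small white round key, 0 = up, 0.006 m = fully down; spring, about 5 N.
- key_small_top (a point): Centre of the top of the small key (24 mm diameter cap, 54 mm above the bench, on a fixed grey box 75 x 75 x 32 mm).
- key_large (a joint): Travel of the large white round key, 0 = up, 0.006 m = fully down; spring, about 5 N.
- key_large_top (a point): Centre of the top of the large key (48 mm diameter cap, 54 mm above the bench, on a fixed grey box 75 x 75 x 32 mm). The two keys may stand in either order.
- bottle: Bystander: clear plastic bottle with a red cap, 56 mm diameter, 120 mm high. Origin at its underside.
- screwdriver: Bystander: screwdriver lying flat, 170 mm long. Origin at its underside.
- tape: Bystander: roll of brown tape lying flat, 50 mm diameter, 18 mm high. Origin at its underside.
- jar: Bystander: amber jar with a black lid, 52 mm diameter, 50 mm high. Origin at its underside.
- tray: Bystander: black open parts tray, 100 x 150 mm, 30 mm high. Origin at its underside.
- block: Bystander: aluminium block, 50 x 80 mm, 30 mm high. Origin at its underside.
- cup: Bystander: grey cup, 64 mm diameter, 70 mm high. Origin at its underside.
Things that resemble listed ones, but are neither listed nor needed, are in the scene too. Leave any purple look-alike of the panel alone.

How it is judged:
On the way, in this order (a step that is already met when the one before it is completed fails the run):
1. the panel is flush and fully home on the pins, the lift table down (x of panel_mid in the frame of nest between -0.0025 and 0.0025 m and y of panel_mid in the frame of nest between -0.008 and 0.008 m and z of panel_mid in the frame of nest below 0.0015 m and angle between the z axis of panel and the z axis of jig, either way round below 0.02 rad and angle between the x axis of panel and the x axis of jig, either way round below 0.04 rad and value of joint lift above 0.0145 m), for 0.2 s.
2. the small key is pressed fully down (all of step 1 and value of joint key_small above 0.0045 m), for 0.05 s.
3. then the small key is let go (value of joint key_small below 0.001 m), for 0.05 s.
4. then the large key is pressed fully down (all of step 1 and value of joint key_large above 0.0045 m), for 0.05 s.
At the end, for the whole second after the job is handed in: The panel is home on the pins: panel_mid within 2.5 mm of nest along the jig's x, 8 mm along y and 1.5 mm above it at most; level within 0.02 rad, square within 0.04 rad; lift table down at least 14.5 mm; panel at rest; both keys up within 1 mm (all of step 1 and value of joint each of key_small, key_large below 0.001 m and linear speed of panel below 0.01 m/s); the robot touches nothing.
It fails at once if a key is pressed (more than 3 mm) before the lift table is down (value of joint lift below 0.014 m and value of joint any of key_small, key_large above 0.003 m).
It fails at once if both keys are pressed together (each more than 3 mm) (value of joint each of key_small, key_large above 0.003 m).
It fails at once if a bystander is moved more than 20 mm (distance of any of bottle, screwdriver, tape, jar, tray, block, cup from where it was at the start of the episode above 0.02 m).
It also fails if it takes over 72 s, if anything falls off the work surface, if the arm or the gripper's body presses on something with over 40 N, if the wrist force passes 120 N, or if a joint passes its speed limit or range.

## Robot

A 7-joint arm with a two-finger parallel gripper is mounted at the origin on the work surface. World frame = base frame: x ahead of the robot, y to its left, z up, the work surface at z = 0. Lengths are in m, angles in rad, forces in N, time in s.
With the tool pointing down it reaches from about 0.425 to 0.8 m from the base axis. Payload 8.3 kg.
Tool frame: the origin (TCP) lies midway between the tips of the shut fingers; the grasp point (between the pads) lies 19 mm behind it (r.pinch_z is the distance from the TCP to the grasp point, in m); y points along the fingers, x is the direction in which the jaws open and shut, and the axes are right-handed (so a half turn about y gives the same grasp; the last joint's range is limited). The gripper opens to 85 mm and grips with 20 to 120 N. Pads are 22 mm wide; open, the fingers measure 114 mm over their backs; the gripper's body (76 mm by 85 mm) begins 54 mm behind the grasp point. The pads swing forward as they close: fully open they stand 13 mm farther back than shut.
Start: joints at [1.276, 0.383, 0.016, 1.37, -0.006, 1.388, -0.046], TCP at [0.144, -0.608, 0.231] pointing down, gripper open.
Joint ranges: [-2.95, 2.95], [-0.25, 2.06], [-1.52, 1.56], [0.18, 2.33], [-1.44, 4.58], [0.02, 2.06], [-3.01, 3.01]. Speed limits (rad/s): [2.39, 2.39, 3.01, 3.01, 3.14, 3.14, 3.14].

## Interface

Orientations are given as a unit quaternion [x, y, z, w].
In Python, from rig import r, snapshot gives the robot as it stands. Calls block until the motion is done:
- r.goto(position, orientation): joint-space move of the TCP to a pose.
- r.line_to(position, orientation=None, v=0.15, force_limit=None): straight line of the TCP; orientation=None keeps the orientation; v is the mean speed in m/s. With force_limit (N) it stops when the force on the tool has changed by that much, and returns True; else False.
- r.movej(angles): joint-space move.
- r.gripper_to(opening, squeeze=None): finger opening in m; squeeze is the grip in N (None keeps the last); returns when the fingers have stopped.
- r.dwell(seconds).
- r.ik(position, orientation): joint angles nearest the present ones, or None.
- snapshot(name): name is "side" or "top" or "wrist"; returns a dict with "frame" (420x560x3 uint8, blue, green, red), "z_map" (420x560 float32, m along the optical axis (not along the pixel's ray), 0 where there is no reading), "mtx" (3x3 intrinsics, pixels), "R" (3x3) and "t" (3): a world point X has camera coordinates R X + t. Camera axes: x right, y down, z forward; pixel columns grow to the right and rows downward; lengths in m; the calibration is good to about 2 mm. A picture is of the moment at which its call begins.
A pose or a line that the arm cannot do raises r.MotionError and nothing moves.
- r.hand_in(): hands the job in, once; it reports no verdict.
Readings, each from a call of its own:
- r.current_time_s(): time.
- r.current_joint_positions(): joint angles.
- r.current_qd(): joint speeds.
- r.current_joint_efforts(): joint torques, N m.
- r.current_tool_pos(): TCP position.
- r.current_tcp_rot(): TCP orientation.
- r.current_ft_force(): force on the tool from outside, world axes, zero at the start.
- r.current_moment(): the same for the moment, N m.
- r.current_width(): finger opening in m.
Only numpy, scipy, OpenCV 4.12 (cv2) and the standard library are available. Lean on these libraries where they do the work, as an engineer would, in place of code of your own. Each camera call takes 0.05 s, during which the arm holds its last target. There are 200 camera calls.

## Working session

There is one attempt and no reset: what is moved stays moved. The work goes in short steps, each a Python script; the robot and the scene stay as the last script left them, time stands still between calls to the robot, and variables do not carry over. Pictures are saved under pics/ and viewed, about 8 in all and at most 12, crops included, and the job is handed in when it is done.

```bash
ls && mkdir -p pics && python3 - <<'E'
from rig import r, snapshot
import cv2, numpy as np
for n in ("top","side"):
    s=snapshot(n); cv2.imwrite(f"pics/{n}0.png",s["frame"]); np.savez(f"{n}0.npz",**s)
    print(n,s["mtx"].tolist(),s["R"].round(3).tolist(),s["t"].round(3).tolist())
print(r.current_tool_pos(),r.current_tcp_rot(),r.current_time_s(),r.pinch_z,r.current_ft_force())
E
```

```text
pics
top [[416.44725110879295, 0.0, 277.22937443026495], [0.0, 416.44725110879295, 213.1314309027144], [0.0, 0.0, 1.0]] [[-0.011, -1.0, -0.026], [-0.993, 0.014, -0.115], [0.115, 0.025, -0.993]] [0.019, 0.529, 1.155]
side [[455.7662040025112, 0.0, 285.6186548046909], [0.0, 455.7662040025112, 208.43436762230408], [0.0, 0.0, 1.0]] [[-0.725, -0.689, -0.018], [-0.486, 0.529, -0.696], [0.489, -0.495, -0.718]] [0.373, 0.299, 0.972]
[ 0.14353717 -0.60784232  0.23037586] [-0.55411939  0.43927977 -0.43830458  0.55486402] 0.1 0.0187 [1.2891059  0.57458943 0.19050541]
```

View pics/top0.png

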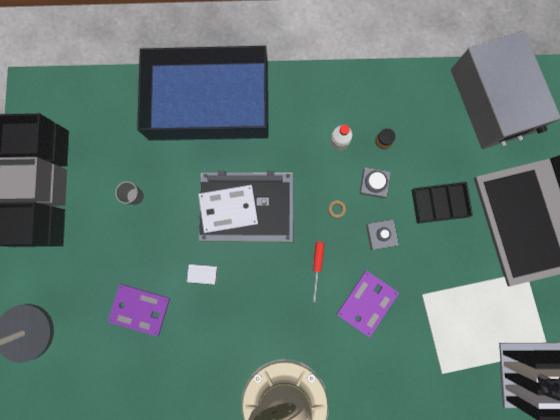

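View pics/side0.png

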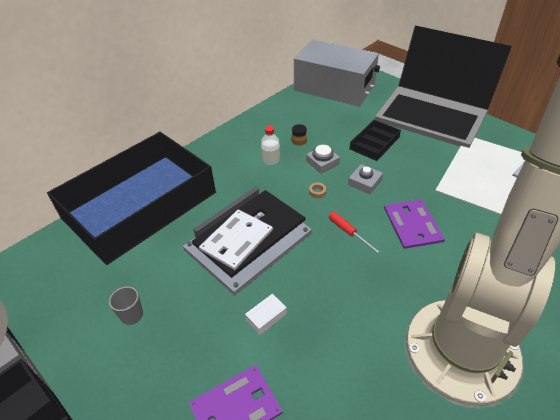

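```bash
cat > h.py <<'E'
import numpy as np, cv2
def ray(s,uv,z):
    """world points on plane z for pixels"""
    uv=np.atleast_2d(np.asarray(uv,float)); R,t=np.asarray(s["R"]),np.asarray(s["t"])
    d=np.c_[uv,np.ones(len(uv))]@np.linalg.inv(s["mtx"]).T@R
    c=-R.T@t
    return c+d*((z-c[2])/d[:,2])[:,None]
def proj(s,X):
    p=(np.atleast_2d(X)@np.asarray(s["R"]).T+s["t"])@np.asarray(s["mtx"]).T
    return p[:,:2]/p[:,2:]
E
python3 - <<'E'
import cv2,numpy as np
from h import *
s=dict(np.load("top0.npz")); f=s["frame"]
c=cv2.resize(f[160:255,190:310],None,fx=6,fy=6,interpolation=cv2.INTER_CUBIC); cv2.imwrite("pics/crop1.png",c)
# panel: bright
hsv=cv2.cvtColor(f,cv2.COLOR_BGR2HSV)
m=((hsv[...,2]>185)&(hsv[...,1]<40)).astype(np.uint8)
m=cv2.morphologyEx(m,cv2.MORPH_CLOSE,np.ones((9,9)))
for k in cv2.findContours(m,cv2.RETR_EXTERNAL,cv2.CHAIN_APPROX_NONE)[0]:
    a=cv2.contourArea(k)
    if a<60: continue
    rr=cv2.minAreaRect(k); b=cv2.boxPoints(rr)
    print(a,np.round(rr[0],1),np.round(rr[1],1),round(rr[2],1),"z.06",ray(s,[rr[0]],.06).round(4).tolist())
    if 1000<a<4000: print(ray(s,b,.07).round(4).tolist())
E
```

```text
79.5 [549. 406.] [ 4. 20.] 90.0 z.06 [[0.0128, -0.6875, 0.06]]
68.0 [312.1 379.9] [14.2  9. ] 39.8 z.06 [[0.0802, -0.0758, 0.06]]
83.0 [507.3 382.5] [23.7  7.4] 84.8 z.06 [[0.0717, -0.5852, 0.06]]
7740.5 [484.9 322.2] [ 82.  109.9] 77.5 z.06 [[0.226, -0.5377, 0.06]]
436.5 [201.4 274.1] [27.9 17.4] 4.8 z.06 [[0.3609, 0.2215, 0.06]]
2016.0 [227.7 208.5] [39.  54.1] 80.5 z.06 [[0.5412, 0.1497, 0.06]]
[[0.5826, 0.2318, 0.07], [0.6053, 0.083, 0.07], [0.4978, 0.0658, 0.07], [0.4753, 0.2129, 0.07]]
197.5 [377.3 180.3] [16.3 15.6] 45.0 z.06 [[0.6143, -0.268, 0.06]]
159.0 [342.  135.7] [18.  13.9] 18.4 z.06 [[0.7439, -0.1738, 0.06]]
455.5 [307.9  13.4] [28.4 38. ] 85.2 z.06 [[1.1146, -0.085, 0.06]]
```

View pics/crop1.png

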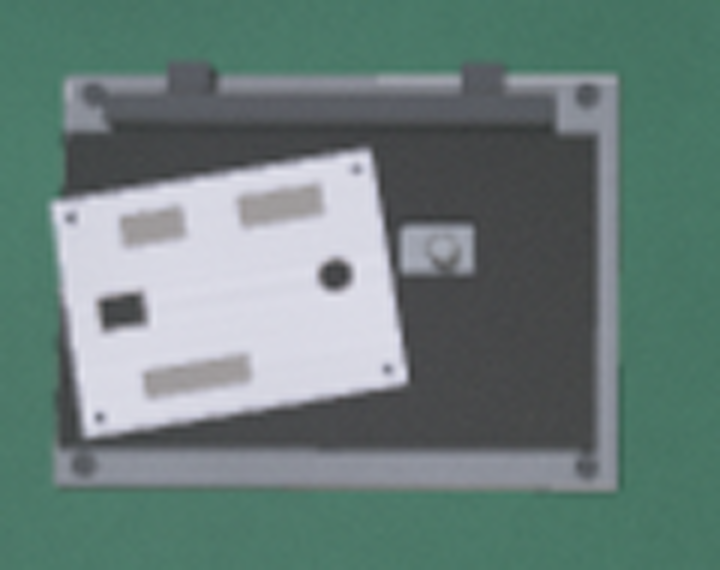

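```bash
cat >> h.py <<'E'
from scipy.spatial.transform import Rotation as Ro
def down(a):
    """tool y down, jaws (tool x) along world heading a"""
    x=np.array([np.cos(a),np.sin(a),0]); y=np.array([0,0,-1.])
    return Ro.from_matrix(np.c_[x,y,np.cross(x,y)]).as_quat()
E
python3 - <<'E'
from h import *
from rig import r,snapshot
q=r.current_tcp_rot(); print(Ro.from_quat(q).as_matrix().round(2).tolist())
for a in (1.57,-1.57,0,3.14):
    print(a,[ (None if (j:=r.ik(p,down(a))) is None else np.round(j,2).tolist()) for p in ([.5,.1,.33],[.455,.14,.08],[.61,-.27,.08])])
s=snapshot("wrist"); R,t=s["R"],s["t"]; c=-R.T@t
print("cam",c,"axis",R[2], "tcp",r.current_tool_pos(), "cam in tool", Ro.from_quat(q).as_matrix().T@(c-r.current_tool_pos()), s["mtx"].tolist())
E
```

```text
[[0.23, -0.0, 0.97], [-0.97, 0.0, 0.23], [-0.0, -1.0, -0.0]]
1.57 [[0.6, 0.22, -1.02, 1.47, 0.19, 1.56, 1.16], [0.53, 0.39, -1.05, 1.93, 0.39, 1.05, 0.88], [0.76, 0.65, -0.6, 1.41, 0.38, 1.19, 1.69]]
-1.57 [[0.67, 0.25, -1.12, 1.46, 0.22, 1.57, -2.01], [0.54, 0.4, -1.07, 1.93, 0.4, 1.05, -2.27], [0.55, 0.59, -0.27, 1.42, 0.16, 1.15, -1.31]]
0 [[0.04, 0.12, -0.34, 1.49, 0.04, 1.54, -0.29], [0.5, 0.37, -1.01, 1.93, 0.36, 1.04, -0.67], [0.7, 0.63, -0.49, 1.41, 0.31, 1.18, 0.17]]
3.14 [[0.76, 0.31, -1.28, 1.46, 0.3, 1.59, 2.64], [0.67, 0.52, -1.27, 1.92, 0.56, 1.12, 2.31], [0.37, 0.58, -0.01, 1.43, 0.0, 1.14, -2.78]]
cam [ 0.21263904 -0.59238346  0.37232805] axis [-0.26934523 -0.06213436 -0.96103718] tcp [ 0.14354804 -0.60789264  0.23048958] cam in tool [ 0.00054019 -0.14184174  0.0708017 ] [[342.7882402854529, 0.0, 282.342762628487], [0.0, 342.7882402854529, 219.74760996854573], [0.0, 0.0, 1.0]]
```

```bash
python3 - <<'E'
from h import *
from rig import r,snapshot
r.goto([.54,.09,.28],down(np.pi/2))
print(r.current_tool_pos(), r.current_time_s(), r.current_joint_positions().round(2) if hasattr(r.current_joint_positions(),'round') else r.current_joint_positions())
s=snapshot("wrist"); np.savez("w1.npz",**s); cv2.imwrite("pics/w1.png",s["frame"])
E
```

```text
[0.54029395 0.08877229 0.27974752] 2.9833 [ 0.55  0.34 -0.99  1.47  0.28  1.49  1.13]
```

View pics/w1.png

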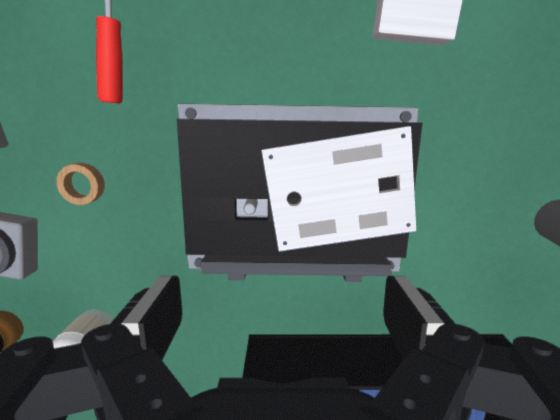

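```bash
python3 - <<'E'
from h import *
s=dict(np.load("w1.npz")); f=s["frame"]; hsv=cv2.cvtColor(f,cv2.COLOR_BGR2HSV)
x0,x1,y0,y1=165,435,95,285
c=f[y0:y1,x0:x1]; h=hsv[y0:y1,x0:x1]
print("V samples table,stop,base,slot,green:",f[230,200],f[267,300],f[113,300],f[208,241],f[90,300])
off=np.array([x0,y0])
pan=((h[...,2]>150)&(h[...,1]<40)).astype(np.uint8)
pan=cv2.morphologyEx(pan,cv2.MORPH_CLOSE,np.ones((3,3)))
cs,hi=cv2.findContours(pan,cv2.RETR_CCOMP,cv2.CHAIN_APPROX_NONE)
i=max(range(len(cs)),key=lambda i:cv2.contourArea(cs[i]))
P=ray(s,cs[i][:,0]+off,.07)[:,:2].astype(np.float32)
(rc,rs,ra)=cv2.minAreaRect(P*1000); print("panel",rc,rs,ra)
for j,k in enumerate(cs):
    if hi[0][j][3]==i and cv2.contourArea(k)>20:
        rr=cv2.minAreaRect(k); print(" inner",np.round(rr[0]+off,1),cv2.contourArea(k),"V",h[int(rr[0][1]),int(rr[0][0]),2],ray(s,[rr[0]+off],.07).round(4).tolist())
blk=(c.max(2)<28).astype(np.uint8)|pan
blk=cv2.morphologyEx(blk,cv2.MORPH_CLOSE,np.ones((7,7))); blk=cv2.morphologyEx(blk,cv2.MORPH_OPEN,np.ones((9,9)))
k=max(cv2.findContours(blk,cv2.RETR_EXTERNAL,cv2.CHAIN_APPROX_NONE)[0],key=cv2.contourArea)
T=ray(s,k[:,0]+off,.06)[:,:2].astype(np.float32); print("table",cv2.minAreaRect(T*1000))
print("table poly",(cv2.approxPolyDP(k,6,True)[:,0]+off).tolist())
ng=((h[...,1]<90)).astype(np.uint8)
k=max(cv2.findContours(ng,cv2.RETR_EXTERNAL,cv2.CHAIN_APPROX_NONE)[0],key=cv2.contourArea)
print("base poly",(ap:=cv2.approxPolyDP(k,4,True)[:,0]+off).tolist()); print(ray(s,ap,.02).round(4).tolist())
big=cv2.resize(f[185:235,220:320],None,fx=8,fy=8,interpolation=cv2.INTER_CUBIC); cv2.imwrite("pics/w1c.png",big)
E
```

```text
V samples table,stop,base,slot,green: [47 45 46] [102  93  91] [174 160 157] [203 187 182] [110 128  77]
panel (541.5796508789062, 149.5077362060547) (110.86032104492188, 150.46249389648438) 8.816603660583496
 inner [293.8 198.3] 170.5 V 55 [[0.5488, 0.1003, 0.07]]
 inner [388.5 183.7] 323.0 V 47 [[0.5335, 0.1984, 0.07]]
table ((546.550048828125, 132.21145629882812), (113.99938201904297, 193.2511444091797), 8.805520057678223)
table poly [[410, 127], [264, 149], [269, 198], [237, 199], [237, 218], [272, 215], [278, 249], [414, 231]]
base poly [[177, 104], [188, 268], [224, 273], [228, 280], [244, 280], [246, 274], [341, 275], [347, 282], [361, 282], [364, 275], [386, 276], [386, 284], [413, 284], [391, 272], [399, 271], [408, 233], [416, 231], [414, 183], [422, 125], [417, 107]]
[[0.4525, -0.0286, 0.02], [0.6503, -0.0319, 0.02], [0.6573, 0.0136, 0.02], [0.6671, 0.0182, 0.02], [0.6672, 0.0388, 0.02], [0.6588, 0.0416, 0.02], [0.6604, 0.1631, 0.02], [0.6702, 0.1713, 0.02], [0.6703, 0.1893, 0.02], [0.6604, 0.1926, 0.02], [0.6619, 0.2208, 0.02], [0.6731, 0.2218, 0.02], [0.6732, 0.2566, 0.02], [0.6563, 0.2268, 0.02], [0.6549, 0.2368, 0.02], [0.6039, 0.2432, 0.02], [0.6014, 0.2528, 0.02], [0.5417, 0.2441, 0.02], [0.4755, 0.2462, 0.02], [0.4562, 0.2385, 0.02]]
```

View pics/w1c.png

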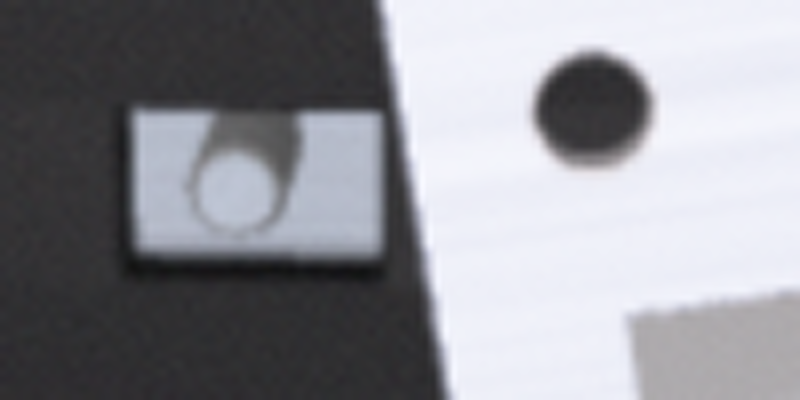

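```bash
python3 - <<'E'
from h import *
s=dict(np.load("w1.npz")); f=s["frame"]; t=dict(np.load("top0.npz"))
print("pin",ray(s,[[220+236/8,185+190/8]],.0585).round(4),"slotc",ray(s,[[220+254/8,185+187.5/8]],.06).round(4))
print("pin top view",ray(t,[[190+443/6,160+245/6]],.0585).round(4))
# near base edge and near table edge, stop top edge: gradient along columns
g=cv2.GaussianBlur(cv2.cvtColor(f,cv2.COLOR_BGR2GRAY),(3,3),0).astype(float)
d=np.gradient(g,axis=0)
def edge(lo,hi,cols,sgn,z):
    uv=[(u,lo+np.argmax(sgn*d[lo:hi,u])) for u in cols]
    W=ray(s,uv,z); p=np.polyfit(W[:,1],W[:,0],1)
    k=abs(W[:,0]-np.polyval(p,W[:,1]))<.002; p=np.polyfit(W[k,1],W[k,0],1)
    print("rows",uv[0],uv[-1],"x at y=.1: %.4f yaw %.4f resid %.4f n%d"%(np.polyval(p,.1),-np.arctan(p[0]),np.std(W[k,0]-np.polyval(p,W[k,1])),k.sum()))
edge(98,112,range(205,395,3),1,.02)
edge(112,130,range(200,395,3),-1,.06)
edge(250,270,range(210,270,2),1,.076)
# stop ends/screws in the base (darker discs) 
print("screws",ray(s,[[191,113],[405,117],[199,262]],.02).round(4).tolist())
print(f[250:280,215,:].mean(1).round().tolist(),f[250:280,330,:].mean(1).round().tolist())
# keys in top view
hsv=cv2.cvtColor(t["frame"],cv2.COLOR_BGR2HSV); m=((hsv[...,2]>185)&(hsv[...,1]<40)).astype(np.uint8)[165:250,360:400]
for k in cv2.findContours(m,cv2.RETR_EXTERNAL,cv2.CHAIN_APPROX_NONE)[0]:
    if cv2.contourArea(k)<25: continue
    c,rad=cv2.minEnclosingCircle(k); c=np.array(c)+[360,165]; W=ray(t,[c,c+[rad,0]],.054); print("key",c,rad,W[0].round(4),"diam",2*np.linalg.norm(W[1]-W[0]).round(4))
E
```

```text
pin [[0.563  0.0524 0.0585]] slotc [[0.5622 0.055  0.06  ]]
pin top view [[0.5614 0.0487 0.0585]]
rows (205, np.int64(104)) (394, np.int64(107)) x at y=.1: 0.4545 yaw -0.0174 resid 0.0003 n64
rows (200, np.int64(119)) (392, np.int64(122)) x at y=.1: 0.4700 yaw -0.0162 resid 0.0003 n65
rows (210, np.int64(262)) (268, np.int64(263)) x at y=.1: 0.6201 yaw -0.0245 resid 0.0003 n30
screws [[0.4621, -0.0138, 0.02], [0.4668, 0.2262, 0.02], [0.6421, -0.0173, 0.02]]
[44.0, 44.0, 46.0, 45.0, 43.0, 46.0, 49.0, 49.0, 49.0, 48.0, 45.0, 49.0, 81.0, 95.0, 95.0, 96.0, 95.0, 98.0, 94.0, 96.0, 96.0, 94.0, 96.0, 95.0, 101.0, 104.0, 105.0, 103.0, 105.0, 102.0] [49.0, 47.0, 49.0, 45.0, 46.0, 48.0, 49.0, 48.0, 48.0, 47.0, 47.0, 48.0, 47.0, 54.0, 85.0, 93.0, 94.0, 94.0, 95.0, 98.0, 97.0, 100.0, 100.0, 98.0, 98.0, 101.0, 102.0, 104.0, 106.0, 106.0]
key [384.5 233.5] 3.8079864978790283 [ 0.4661 -0.2834  0.054 ] diam 0.0208
key [377.09090996 180.090909  ] 8.356816291809082 [ 0.6159 -0.2689  0.054 ] diam 0.0464
```

```bash
cat >> h.py <<'E'
YAW=-0.018; J=np.array([.5643,.1046])
Q=down(np.pi/2+YAW)
def jw(x,y,z): # jig->world
    c,s=np.cos(YAW),np.sin(YAW); return [J[0]+c*x-s*y,J[1]+s*x+c*y,z]
def wj(p):
    c,s=np.cos(YAW),np.sin(YAW); d=np.asarray(p)[...,:2]-J; return d@np.array([[c,-s],[s,c]])
def look(s,save=None):
    """panel centre/yaw in jig frame + holes, from wrist view"""
    f=s["frame"]; h=cv2.cvtColor(f,cv2.COLOR_BGR2HSV)
    pan=((h[...,2]>150)&(h[...,1]<40)).astype(np.uint8); pan=cv2.morphologyEx(pan,cv2.MORPH_OPEN,np.ones((3,3)))
    ctr=proj(s,[jw(0,0.02,.07)])[0]
    cs,hi=cv2.findContours(pan,cv2.RETR_CCOMP,cv2.CHAIN_APPROX_NONE)
    for i,k in enumerate(cs):
        if cv2.contourArea(k)>5000 and cv2.pointPolygonTest(k,(float(ctr[0]),float(ctr[1])),False)>0:
            W=wj(ray(s,k[:,0],.07)).astype(np.float32)*1000; print("panel jig mm",cv2.minAreaRect(W))
            for j,q in enumerate(cs):
                a=cv2.contourArea(q)
                if hi[0][j][3]==i and 60<a:
                    m=cv2.moments(q); c=[m["m10"]/a,m["m01"]/a]
                    if h[int(c[1]),int(c[0]),2]<110: print(" hole px",np.round(c,1),a,"jig mm",(wj(ray(s,[c],.07))*1000).round(1))
E
python3 - <<'E'
from h import *
from rig import r,snapshot
r.gripper_to(0.0)
a=wj([[.5,.155]])[0][1]
r.goto(jw(-.115,a,.12),Q); r.line_to(jw(-.115,a,.064)); print("ready",r.current_tool_pos(),r.current_ft_force())
print("stop",r.line_to(jw(-.060,a,.064),v=.04,force_limit=7)); p=r.current_tool_pos(); print(wj(p),p[2],r.current_ft_force())
r.line_to(jw(-.085,a,.064)); r.line_to(jw(-.085,a,.12))
r.line_to(jw(-.0,.15,.12)); r.line_to(jw(0,.15,.064))
print("stop",r.line_to(jw(0,.0945,.064),v=.04,force_limit=10)); p=r.current_tool_pos(); print(wj(p),p[2],r.current_ft_force())
r.line_to(jw(0,.11,.064)); r.line_to(jw(0,.11,.12)); r.goto([.54,.09,.28],Q)
s=snapshot("wrist"); np.savez("w2.npz",**s); cv2.imwrite("pics/w2.png",s["frame"]); look(s); print(r.current_time_s())
E
```

```text
ready [0.45108438 0.15620019 0.06482514] [ 0.59857045 -0.25283402 -0.44148001]
stop True
[-0.06643781  0.04995971] 0.06321834006001531 [ 0.07394061  0.09695134 -0.15105811]
stop False
[1.98015626e-05 9.45427590e-02] 0.06400776779643941 [ 0.52545533 -0.62499806  0.24129984]
panel jig mm ((0.4119148254394531, 11.550910949707031), (109.45703887939453, 151.6449432373047), 0.05223364010453224)
 hole px [358.1 214.5] 197.0 jig mm [[ 0.9 65.1]]
11.7917
```

View pics/w2.png

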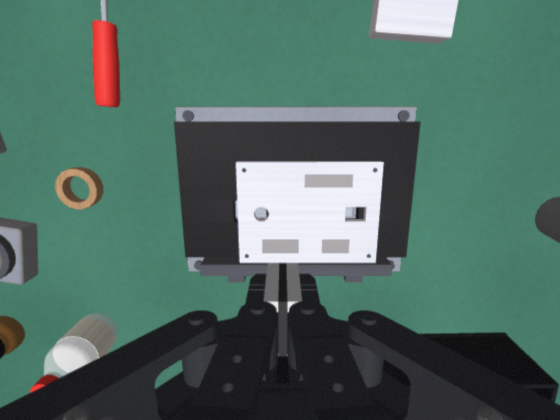

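```bash
python3 - <<'E'
from h import *
from rig import r,snapshot
r.goto(jw(0,.11,.12),Q); r.line_to(jw(0,.11,.064))
print("stop",r.line_to(jw(0,.0808,.064),v=.03,force_limit=10)); p=r.current_tool_pos(); print(wj(p),p[2])
r.line_to(jw(0,.10,.064)); r.line_to(jw(0,.10,.12)); r.goto([.53,.10,.22],Q)
s=snapshot("wrist"); np.savez("w3.npz",**s); look(s); print(r.current_time_s())
h=proj(s,[jw(0,-.052,.07),jw(0,.048,.07)]); print(h)
c=np.hstack([cv2.resize(s["frame"][int(v)-25:int(v)+25,int(u)-25:int(u)+25],None,fx=8,fy=8,interpolation=cv2.INTER_CUBIC) for u,v in h]); cv2.imwrite("pics/w3.png",c)
E
```

```text
stop False
[4.99032233e-06 8.06467269e-02] 0.06393016563927344
panel jig mm ((0.3479881286621094, -1.4319992065429688), (110.3785400390625, 150.23643493652344), 0.005402030423283577)
 hole px [343.2 245.4] 194.5 jig mm [[ 3.8 49.3]]
15.775
[[230.73896945 241.50298188]
 [341.94111592 241.51097769]]
```

View pics/w3.png

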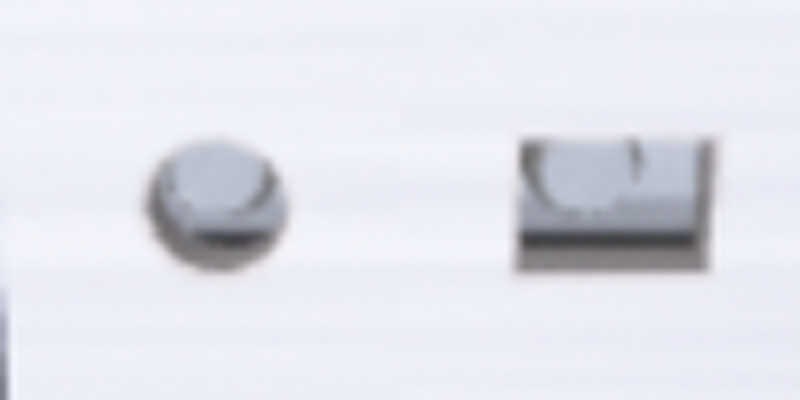

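```bash
python3 - <<'E'
from h import *
s=dict(np.load("w3.npz"))
H=wj(ray(s,[[205+218/8,216+204/8],[316+215/8,216+204/8]],.07))*1000
for row in (164,172): 
    P=wj(ray(s,[[205+216/8,216+row/8],[316+187/8,216+row/8]],.0585))*1000; print("hole-pin",(H-P).round(1).tolist())
print(H.round(1).tolist())
E
```

```text
hole-pin [[0.8, 1.8], [0.8, 1.3]]
hole-pin [[-0.2, 1.9], [-0.2, 1.3]]
[[-0.0, -50.6], [-0.0, 48.8]]
```

```bash
python3 - <<'E'
from h import *
from rig import r,snapshot
r.goto(jw(0,.10,.12),Q); r.line_to(jw(0,.10,.064))
r.line_to(jw(0,.0793,.064),v=.03,force_limit=10); print(wj(r.current_tool_pos()))
r.line_to(jw(0,.10,.064)); r.line_to(jw(0,.10,.10)); r.line_to(jw(0,-.002,.10)); r.line_to(jw(0,-.002,.075)); f0=np.array(r.current_ft_force())
for z in (.068,.066,.062,.058,.055,.0535,.052):
    st=r.line_to(jw(0,-.002,z),v=.03,force_limit=28)
    print(z,st,r.current_tool_pos()[2].round(4),(np.array(r.current_ft_force())-f0).round(1))
    if st: break
print(r.current_time_s())
E
```

```text
[-6.95364295e-05  7.92622553e-02]
0.068 False 0.0687 [-0.2  1.   1.5]
0.066 False 0.0669 [-2.   0.7  5.1]
0.062 False 0.0628 [-1.   0.1  3.7]
0.058 False 0.0588 [-0.2  0.5  4.1]
0.055 False 0.0558 [-1.2  0.9  4.2]
0.0535 False 0.0544 [-1.8  1.6  5.6]
0.052 False 0.0541 [-5.7 -2.6 16. ]
21.575
```

```bash
python3 - <<'E'
from h import *
from rig import r,snapshot
f0=np.array(r.current_ft_force())
r.line_to(jw(0,-.002,.0505),v=.02,force_limit=14); r.dwell(.3); print(r.current_tool_pos()[2],r.current_ft_force())
r.line_to(jw(0,-.002,.10)); r.goto([.53,.10,.22],Q)
s=snapshot("wrist"); np.savez("w4.npz",**s); print(r.current_time_s())
h=proj(s,[jw(0,-.002,.054)])[0].astype(int)
c=cv2.resize(s["frame"][h[1]-75:h[1]+90,h[0]-130:h[0]+130],None,fx=3,fy=3,interpolation=cv2.INTER_CUBIC); cv2.imwrite("pics/w4.png",c)
# depth heights across the panel
z=s["z_map"]; R,t=s["R"],s["t"]; ci=-R.T@t
for p in ([0.03,-.06],[.03,.05],[-.045,-.06],[-.045,.055],[0,0],[-.08,0],[-.08,-.09]):
    u,v=proj(s,[jw(*p,.054)])[0].round().astype(int); d=np.median(z[v-2:v+3,u-2:u+3]); X=R.T@(np.linalg.inv(s["mtx"])@[u,v,1]*d-t); print(p,X[2].round(4))
E
```

```text
0.05394602242053602 [-10.68370337  -2.54365577  31.208389  ]
23.225
[0.03, -0.06] 0.0536
[0.03, 0.05] 0.0538
[-0.045, -0.06] 0.0537
[-0.045, 0.055] 0.0528
[0, 0] 0.0532
[-0.08, 0] 0.0434
[-0.08, -0.09] 0.0435
```

View pics/w4.png

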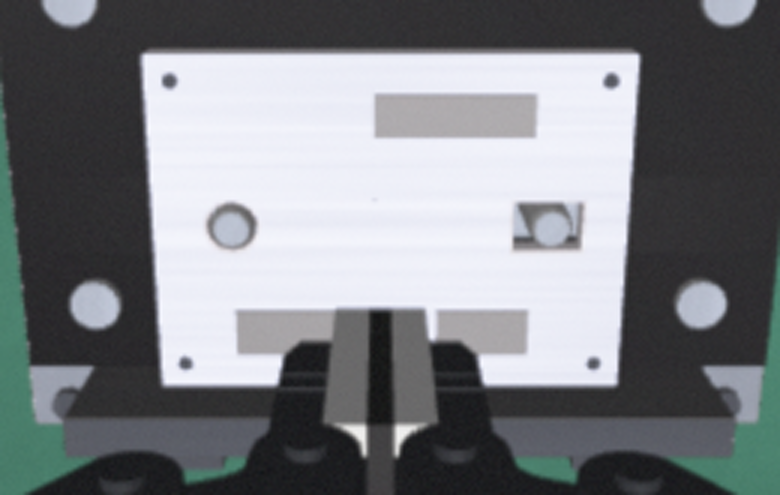

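```bash
python3 - <<'E'
from h import *
from rig import r,snapshot
r.goto([.54,-.276,.25],Q)
s=snapshot("wrist"); f=s["frame"]; print(r.current_time_s(), r.current_tool_pos())
hsv=cv2.cvtColor(f,cv2.COLOR_BGR2HSV); m=((hsv[...,2]>170)&(hsv[...,1]<40)).astype(np.uint8)
m=cv2.morphologyEx(m,cv2.MORPH_OPEN,np.ones((3,3)))
for k in cv2.findContours(m,cv2.RETR_EXTERNAL,cv2.CHAIN_APPROX_NONE)[0]:
    if cv2.contourArea(k)<150: continue
    W=ray(s,k[:,0],.054)[:,:2].astype(np.float32)*1000
    c,rad=cv2.minEnclosingCircle(W); print("blob px",k[:,0].mean(0).round(),"world mm",np.round(c,1),"diam",round(2*rad,1),cv2.contourArea(W))
cv2.imwrite("pics/k1.png",f)
E
```

```text
24.6833 [ 0.54070845 -0.27358481  0.25014806]
blob px [392. 370.] world mm [ 754.6 -148. ] diam 35.2 349.90363675542176
blob px [291. 257.] world mm [ 614.8 -267. ] diam 48.8 1102.723207846284
blob px [544. 235.] world mm [589.6  -1.8] diam 16.1 180.731469456377
blob px [287. 242.] world mm [ 604.5 -267.6] diam 89.3 1100.9653104580939
blob px [ 16. 234.] world mm [ 573.5 -565.7] diam 111.1 1628.8753738943487
blob px [518. 184.] world mm [544.2 -28.3] diam 186.5 3393.3868294546555
blob px [273. 116.] world mm [ 468.  -282.1] diam 93.8 4584.163551631384
```

View pics/k1.png

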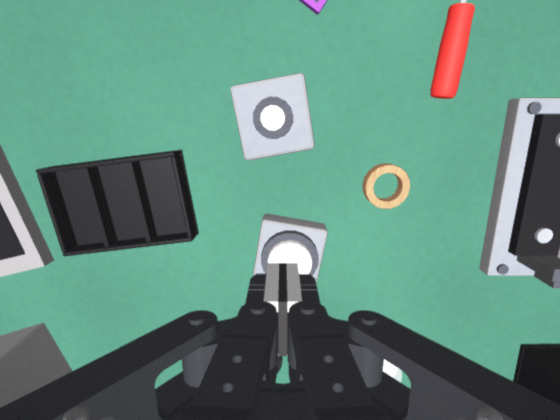

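```bash
python3 - <<'E'
from h import *
from rig import r,snapshot
s=snapshot("wrist"); k=ray(s,[[272.8,117.5]],.054)[0]; print("small",k)
def press(x,y):
    r.goto([x,y,.12],Q); r.line_to([x,y,.062]); f0=np.array(r.current_ft_force())
    st=r.line_to([x,y,.0465],v=.02,force_limit=20); r.dwell(.3)
    print(st,r.current_tool_pos().round(4),(np.array(r.current_ft_force())-f0).round(1))
    r.line_to([x,y,.062],v=.05); r.line_to([x,y,.12]); r.dwell(.2); print(r.current_time_s())
press(k[0],k[1])
E
```

```text
small [ 0.4680941  -0.28193115  0.054     ]
True [ 0.4683 -0.2822  0.0481] [-2.7  0.4  9.1]
28.1083
```

```bash
python3 - <<'E'
from h import *
from rig import r,snapshot
x,y=.615,-.2675
r.goto([x,y,.12],Q); r.line_to([x,y,.062]); f0=np.array(r.current_ft_force())
st=r.line_to([x,y,.0465],v=.02,force_limit=20); r.dwell(.3)
print(st,r.current_tool_pos().round(4),(np.array(r.current_ft_force())-f0).round(1))
r.line_to([x,y,.062],v=.05); r.line_to([x,y,.15]); r.goto([.54,-.1,.25],Q); r.dwell(.2); print(r.current_time_s())
s=snapshot("wrist"); cv2.imwrite("pics/end.png",s["frame"]); z=s["z_map"]; R,t=s["R"],s["t"]
def ht(p,n=2):
    u,v=proj(s,[p])[0].round().astype(int); d=np.median(z[v-n:v+n+1,u-n:u+n+1]); return (R.T@(np.linalg.inv(s["mtx"])@[u,v,1]*d-t))[2].round(4)
print("small",ht([.468,-.282,.054]),"large",ht([.615,-.2675,.054]),"panel",[ht(jw(*p,.054)) for p in ([0.03,-.06],[.03,.05],[-.045,-.06],[0,0])],"table",ht(jw(-.08,0,.044)))
t=snapshot("top"); cv2.imwrite("pics/top9.png",t["frame"])
E
```

```text
False [ 0.6154 -0.2676  0.0481] [-3.5  1.2 12.3]
32.75
small 0.0538 large 0.0538 panel [np.float64(0.0534), np.float64(0.0534), np.float64(0.0535), np.float64(0.0536)] table 0.0432
```

View pics/top9.png

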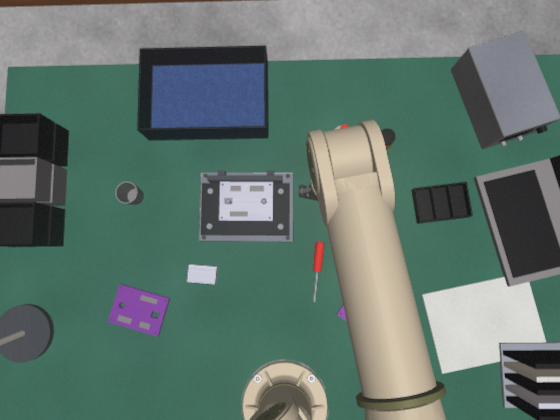

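The top view shows the panel square in the jig at pixel (246,201). The bystanders in view haven't moved, and the arm is clear of everything. Both keys measure 53.8 mm high, so they are back up.

```bash
python3 -c "
from rig import r
r.hand_in()"
```

```text
the job is handed in; nothing more can be done
```

The job is done and handed in at about 33 s of the 72 s allowed; the hand-in reports no verdict.

**Panel:** I pushed it against the back stop to square it. I then slid it along y in three pushes, using the pins seen through the holes; the pins' bar sits about 2 mm to the -y side. It went down on the first press, bottoming against a firm stop with the panel's top at about 54 mm.

**Keys:** I pressed the small key and let it go, then did the same with the large one. The tool stopped at 48.1 mm on both, which is about 5.9 mm of travel.

**Last checks:**
- **Panel:** its top read 53.4–53.6 mm (54 expected when home), level to within a few tenths of a millimetre.
- **Lift table:** it read 43.2 mm (44 expected at the bottom).
- **Keys:** both tops read 53.8 mm (54 when up).
- **Bystanders:** those visible from above looked unmoved, but the arm hid the tape and part of the bottle and jar. I did not measure any of them.

**Discrepancies:**
- **Height readings:** they run 0.2–0.8 mm low, within the 2 mm camera calibration.
- **Large-key press:** it ended without tripping the 20 N limit, at 12 N, but at the same depth as the small one.

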